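# Find the release notch and pop the bit case

## Robot

A 6-joint arm with a two-finger parallel gripper is mounted at the origin on a cart in front of the work surface, level with it; the furniture and walls round the work are solid. World frame = base frame: x ahead of the robot, y to its left, z up, the work surface at z = 0. Lengths are in m, angles in rad, forces in N, time in s.
With the tool pointing down it reaches from about 0.275 to 0.825 m from the base axis. Payload 5.2 kg.
Tool frame: the origin (TCP) lies at the very end of the fingers, on their centre line; the grasp point (between the pads) lies bot.grip_point_offset behind it (bot.grip_point_offset is the distance from the TCP to the grasp point, in m); z points along the fingers, y is the line along which they close (so a half turn about z gives the same grasp; the last joint's range is limited). The gripper opens to 93 mm and grips with 3 to 60 N. Pads are 15 mm wide; open, the fingers measure 128 mm over their backs; the gripper's body (75 mm by 188 mm) begins 65 mm behind the grasp point.
Start: joints at [1.012, 0.259, 1.535, -0, 1.348, -0.203], TCP at [0.192, 0.516, 0.219] pointing down, gripper open.
Joint ranges: [-3.14, 3.14], [-0.91, 2.08], [0.19, 2.58], [-1.22, 4.36], [0.22, 2.71], [-3.12, 3.12]. Speed limits (rad/s): [2.57, 2.57, 3.14, 3.14, 3.14, 3.14].

## Interface

Orientations are given as a rotation vector (axis times angle).
In Python, from station import bot, imaging gives the robot as it stands.
- The arm moves only by the tool move_arm, never from a script. Its argument "commands" is text: rows parted by semicolons, each of 5 numbers parted by spaces: the closure, from -1 (fully open) to 1 (shut), then the shift along the tool's x, y, z in cm, then the turn about the tool's z in degrees. In form: jaw dx dy dz roll; .... A call has 1 to 8 rows; each row is the pose to reach, as a shift and turn from the pose commanded when the call began, along the tool's axes at that moment; what a row does not reach only later rows make up. A row lasts 1/12 s, in which the tool goes at most 41.7 mm and 7.16 degrees, less where a joint would pass 70% of its speed; a pose out of reach is approached as far as the arm can. A call with a gripper value outside its range is refused whole. The fingers move at their own pace and stop on an object; "grip_force" is the grip in N (left out, the last holds). Time passes only in rows, so rows that repeat a pose let the fingers close. It gives the time, the measured TCP pose, the force, the opening and the grip force at its end, in the units of the state.
- bot.get_state(): the state, without advancing time (a new reading comes with each control period).
- imaging.get_image(name): name is "scene" or "top" or "wrist"; returns a dict with "img" (420x560x3 uint8, blue, green, red), "depth" (420x560 float32, m along the optical axis (not along the pixel's ray), 0 where there is no reading), "vertical_fov" (degrees; the focal length in pixels is half the picture's height over the tangent of half this angle, whatever the lens; pixels are square), "cx", "cy" (the principal point, pixels), "k1" (the pictures are not rectified: a ray, as slopes to the right and down, at radius r is drawn at 1 + k1 r^2 times it, then the intrinsics apply), "world_to_cam" (4x4, takes a point from world to camera coordinates); the wrist camera has in their place "hand_eye" (4x4, takes a point from camera to tool coordinates, whose origin is the TCP and whose axes are the flange's). Camera axes: x right, y down, z forward; pixel columns grow to the right and rows downward; lengths in m; the calibration is good to about 2 mm. A picture is of the moment at which its call begins: read the wrist's pose just before it.
- bot.close_job(): hands the job in; it is judged then, once.
The state is a dict: "time": time; "qpos": joint angles; "qvel": joint speeds; "effort": joint torques, N m; "eef_pos": TCP position; "tcp_rot": TCP orientation; "wrist_force": force on the tool from outside, world axes, zero at the start; "moment": the same for the moment, N m; "opening": opening from 0.0 (shut) to 1.0 (fully open); "finger_force": force on a finger pad.
Only numpy, scipy, OpenCV 4.12 (cv2) and the standard library are available. Lean on these libraries where they do the work, as an engineer would, in place of code of your own. Each camera call takes 0.05 s, during which the arm holds its last target. There are 200 camera calls.

## Task

Open the blue router-bit case by its hidden release: run a fingertip lightly along the case's black edge (the long side on your left) until you find the notch, press the key inside the notch fully home so that the lid rises, then take the hand away. Do not pry at the lid with the fingers, do not ram the case, and pick up nothing: leave the loose things on the bench where they are.

Things in the scene. Friction and masses are not known exactly. Their poses are not given: they have to be found in the camera images.
- bit_case: Low flat case for router bits, blue with a black base, screwed to the bench (does not move): 110 mm (x) x 236 mm (y) x 42 mm high. Origin: centre of its underside; +x points to its black release edge, on the robot's left (about world +y), +y along that edge towards the robot, z up. A clamped board hangs across the bench over the case's right half, about 0.2 to 0.27 m up.
- release_edge (a point): Middle of the black release edge: an upright rigid face 54 mm from the case's origin along its +x, point 25 mm above the bench, axes as the case's. 57 mm to either side is a rail 40 mm high, then end blocks 1 mm prouder. In the rail is one notch, its middle up to 30 mm off this point either way: 50 mm wide along y, open to +x and the top, floor 8 mm high. Feel or look for it.
- release_key (a joint): Push of the black release key, m: 0 out, 0.008 fully home at its stop. It stands in the notch, its face 10 mm in from the rail's face, filling the notch's width, top 37.5 mm above the bench. Pressed on that face with about 8 N it slides along the case's -x, and it stays where it is left.
- case_lid: Blue sheet lid of the case, 77 x 236 x 3.5 mm. Origin: on its hinge, 22 mm from the case's origin along the case's +x and 40.5 mm above the bench; axes as the case's when shut. Linked to the key: level while the key is out, tilts up at its far side from the release edge to 0.5 rad with the key home (free edge then 80 mm above the bench).
- screw_cup: round grey cup of screws, 72 mm across, 37 high; loose bystander, origin at the centre of its underside
- steel_tumbler: plain grey steel tumbler, 61 mm across, 130 high; loose bystander, origin at the centre of its underside
- sanding_block: brown sanding block, 64 x 106 x 33 mm; loose bystander, origin at the centre of its underside
- eraser_block: off-white eraser block, 21 x 58 x 12 mm; loose bystander, origin at the centre of its underside
- offcut_purple: purple-brown hardwood offcut, 30 x 70 x 18 mm; loose bystander, origin at the centre of its underside
- block_plane: block plane, black sole and pale wooden knob, 50 x 167 x 63 mm; loose bystander, origin at the centre of its underside

How it is judged:
By the outcome, as a careful person would: the job done as asked, in the order asked, and still so for the second after the job is handed in, with the robot touching nothing.
It also fails if it takes over 51 s, if anything falls off the work surface, if the arm or the gripper's body presses on something with over 40 N, if the wrist force passes 120 N, or if a joint passes its speed limit or range.

## Working session

There is one attempt and no reset: what is moved stays moved. The work goes in short steps, Python scripts to look and compute and a tool call to move; the robot and the scene stay as the last step left them, time stands still between calls to the robot, and variables do not carry over. Pictures are saved under pics/ and viewed, at most 10 in all, crops included, and the job is handed in when it is done.

Besides the shell and the picture viewer there is one more tool, called after "Call:" in YAML: its name, and indented under it one key for each argument. move_arm: Moves the arm, as the interface text tells. Its arguments: {"type":"object","properties":{"commands":{"type":"string"},"grip_force":{"type":"number"}},"required":["commands"]}

```bash
mkdir -p pics; ls; python3 - <<'E'
from station import bot, imaging
import cv2,numpy as np
s=bot.get_state(); print(s['time'],s['eef_pos'],s['tcp_rot'],s['wrist_force'],s['opening'],bot.grip_point_offset)
for n in ("scene","top"):
    d=imaging.get_image(n); cv2.imwrite(f"pics/{n}1.png",d['img']); np.savez(f"{n}1.npz",**d)
    print(n,d['vertical_fov'],d['cx'],d['cy'],d['k1'])
E
```

```text
pics
0.0 [0.19128228 0.51511237 0.21784562] [-5.55826302e-01 -3.09140382e+00  2.53619826e-03] [-0.20389243  0.71703353 -0.208978  ] 1.0009617941713609 0.0188
scene 44.15813393579968 282.32785342160565 214.00858700947688 -0.05558986647020425
top 51.0179136446823 282.7406848546077 212.14161102779863 -0.1058306529992309
```

View pics/top1.png

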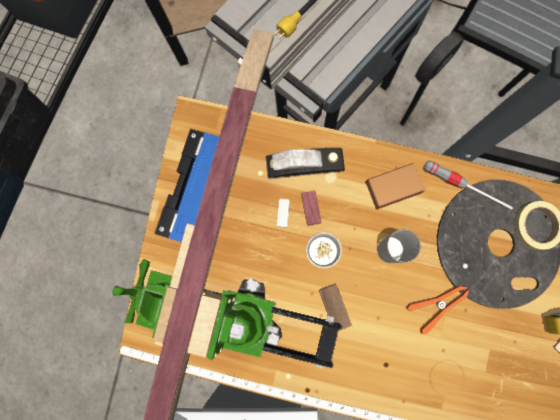

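View pics/scene1.png

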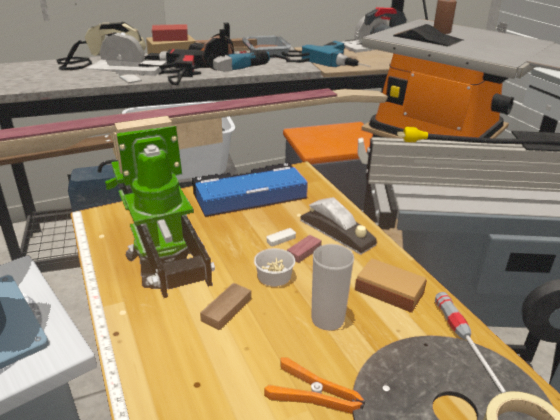

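```bash
cat > h.py <<'E'
import numpy as np,cv2
def K(d):
    f=210/np.tan(np.radians(d['vertical_fov'])/2); return f
def proj(d,P,T=None):
    T=d['world_to_cam'] if T is None else T
    c=(np.c_[np.atleast_2d(P),np.ones(len(np.atleast_2d(P)))]@T.T)[:,:3]
    s=c[:,:2]/c[:,2:]; r2=(s**2).sum(1,keepdims=True)
    return s*(1+d['k1']*r2)*K(d)+[d['cx'],d['cy']]
def ray(d,uv,T=None):
    T=d['world_to_cam'] if T is None else T
    q=(np.atleast_2d(uv)-[d['cx'],d['cy']])/K(d); s=q.copy()
    for _ in range(20): s=q/(1+d['k1']*(s**2).sum(1,keepdims=True))
    C=np.linalg.inv(T); return C[:3,3],np.c_[s,np.ones(len(s))]@C[:3,:3].T
def atz(d,uv,z,T=None):
    o,r=ray(d,uv,T); return o+r*((z-o[2])/r[:,2:])
def atdepth(d,uv,T=None):
    o,r=ray(d,uv,T); return np.array([o+k*d['depth'][int(v),int(u)] for (u,v),k in zip(np.atleast_2d(uv),r)])
E
python3 - <<'E'
from h import *
t=dict(np.load('top1.npz')); s=dict(np.load('scene1.npz'))
np.set_printoptions(precision=3,suppress=True)
print(proj(t,[[0,0,0],[.2,0,0],[.5,0,0],[.5,.3,0],[.192,.516,.219]]),proj(s,[[0.2,0,0],[.5,0,0],[.5,.3,0],[.192,.516,.219]]))
pts=[(194,133),(161,235),(200,137),(172,232),(213,140),(225,150),(232,110),(205,230),(275,45),(190,330),(240,330),(230,300),(330,345),(190,240),(120,292),(325,250),(398,247)]
for p,w in zip(pts,atdepth(t,pts)): print(p,w)
a=cv2.resize(t['img'][115:255,140:260],None,fx=4,fy=4,interpolation=cv2.INTER_CUBIC)
b=cv2.resize(s['img'][150:220,180:320],None,fx=4,fy=4,interpolation=cv2.INTER_CUBIC)
c=np.zeros((560,800,3),np.uint8); c[:560,:400]=cv2.resize(a,(480,560))[:,:400]; c[:200,400:]=cv2.resize(b,(400,200)); cv2.imwrite('pics/crop1.png',c)
E
```

```text
[[241.632 484.396]
 [239.774 386.982]
 [238.066 242.135]
 [101.99  244.886]
 [-65.027 411.283]] [[ 86.095 284.805]
 [228.121 227.108]
 [158.437 173.241]
 [-23.415  88.36 ]]
(194, 133) [0.732 0.088 0.039]
(161, 235) [0.514 0.154 0.045]
(200, 137) [0.721 0.074 0.042]
(172, 232) [0.52  0.13  0.046]
(213, 140) [0.713 0.046 0.045]
(225, 150) [ 0.626 -0.014  0.259]
(232, 110) [ 0.693 -0.025  0.258]
(205, 230) [0.499 0.017 0.259]
(275, 45) [ 0.879 -0.092  0.128]
(190, 330) [0.348 0.04  0.263]
(240, 330) [ 0.344 -0.032  0.235]
(230, 300) [ 0.39  -0.017  0.236]
(330, 345) [ 0.299 -0.181  0.105]
(190, 240) [0.485 0.045 0.242]
(120, 292) [0.403 0.189 0.167]
(325, 250) [ 0.478 -0.182  0.023]
(398, 247) [ 0.481 -0.337  0.008]
```

View pics/crop1.png

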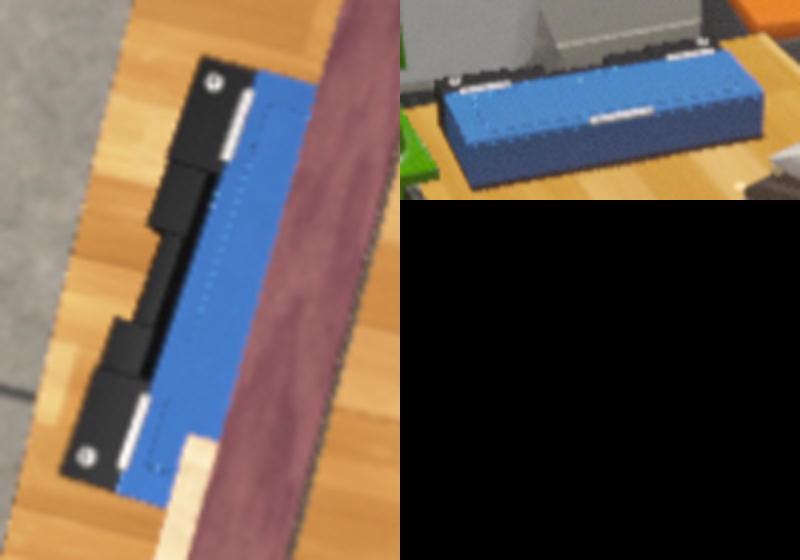

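```bash
python3 - <<'E'
from h import *
t=dict(np.load('top1.npz'))
np.set_printoptions(precision=4,suppress=True)
c=lambda *p:[(140+u/4-.4,115+v/4-.4) for u,v in p]
A=atz(t,c((203,55),(62,472)),.041); print('endblock L corners',A, np.linalg.norm(A[0]-A[1]))
R=atz(t,c((168,160),(149,225),(117,318),(101,368)),.040); print('rail',R)
d=A[1]-A[0]; d/=np.linalg.norm(d); n=np.array([d[1],-d[0],0]); n*=np.sign(n[1])
M=A.mean(0); print('yaw of +x',np.degrees(np.arctan2(n[1],n[0])),'mid edge',M,'d',d,'n',n)
O=M-n*.055; O[2]=0; print('origin',O)
print('rail in case', (R-O)@n,(R-O)@d)
# world map
v,u=np.mgrid[90:400,60:300]; uv=np.c_[u.ravel(),v.ravel()]; W=atdepth(t,uv); ok=t['depth'][uv[:,1],uv[:,0]]>0; W=W[ok]
L=np.c_[(W-O)@n,(W-O)@d,W[:,2]]
b=L[(L[:,2]>.19)]
for y in np.arange(-.2,.35,.04):
    k=b[abs(b[:,1]-y)<.02]
    if len(k): print('y%.2f x %.3f..%.3f z %.3f..%.3f'%(y,*np.percentile(k[:,0],[0.5,99.5]),*np.percentile(k[:,2],[1,99.5])))
print('non-board x>.02, beyond case near side')
for y in np.arange(.12,.4,.03):
    k=L[(abs(L[:,1]-y)<.015)&(L[:,2]>.02)&(L[:,0]>0)]
    if len(k): print('y%.2f xmax %.3f zmax %.3f'%(y,k[:,0].max(),k[:,2].max()))
E
```

```text
endblock L corners [[0.742  0.096  0.041 ]
 [0.52   0.1674 0.041 ]] 0.23314393576917578
rail [[0.6848 0.1141 0.04  ]
 [0.6498 0.1237 0.04  ]
 [0.6004 0.1399 0.04  ]
 [0.5741 0.1479 0.04  ]]
yaw of +x 72.175005982807 mid edge [0.631  0.1317 0.041 ] d [-0.952   0.3061  0.    ] n [0.3061 0.952  0.    ]
origin [0.6142 0.0793 0.    ]
rail in case [0.0548 0.0531 0.0534 0.0531] [-0.0566 -0.0203  0.0317  0.0591]
y-0.16 x -0.101..-0.068 z 0.244..0.260
y-0.12 x -0.103..-0.066 z 0.244..0.261
y-0.08 x -0.105..-0.068 z 0.243..0.261
y-0.04 x -0.107..-0.070 z 0.244..0.262
y0.00 x -0.109..-0.072 z 0.244..0.262
y0.04 x -0.111..-0.074 z 0.245..0.262
y0.08 x -0.113..-0.060 z 0.240..0.263
y0.12 x -0.116..-0.060 z 0.240..0.263
y0.16 x -0.158..-0.061 z 0.211..0.263
y0.20 x -0.203..-0.023 z 0.193..0.264
y0.24 x -0.207..-0.015 z 0.195..0.264
y0.28 x -0.163..-0.060 z 0.202..0.264
y0.32 x -0.125..-0.087 z 0.219..0.265
non-board x>.02, beyond case near side
y0.12 xmax 0.058 zmax 0.048
y0.18 xmax 0.059 zmax 0.134
y0.21 xmax 0.052 zmax 0.181
y0.24 xmax 0.055 zmax 0.182
y0.27 xmax 0.046 zmax 0.134
y0.30 xmax 0.049 zmax 0.133
```

```bash
cat > go.py <<'E'
import sys
from h import *
from station import bot
from scipy.spatial.transform import Rotation as Ro
O=np.array([.6142,.0793,0]); n=np.array([.3061,.952,0]); d=np.array([-.952,.3061,0])
s=bot.get_state(); p=np.array(s['eef_pos']); R=Ro.from_rotvec(s['tcp_rot']).as_matrix()
print('t',s['time'],'case',(p-O)@n,(p-O)@d,p[2],'F n,d,z',np.round([s['wrist_force']@n,s['wrist_force']@d,s['wrist_force'][2]],2),'q',np.round(s['qpos'],2))
print('yaw err deg (roll to add)',np.degrees(np.arctan2(R[:,1]@n,-R[:,1]@d)))
if len(sys.argv)>3:
    a=[float(x) for x in sys.argv[1:4]]; w=O+n*a[0]+d*a[1]; w[2]=a[2]; print('tool cm',np.round(R.T@(w-p)*100,2))
E
python3 go.py .13 -.037 .21
```

```text
t 0.1 case 0.28546232894004153 0.5360012372814653 0.21789908718458684 F n,d,z [-0.21 -0.33 -0.09] q [ 1.01  0.26  1.54 -0.    1.35 -0.2 ]
yaw err deg (roll to add) 87.43879999435018
tool cm [-57.94 -12.97   0.79]
```

Call:
move_arm:
  commands: "1 -3.6 -0.8 0 6; 1 -7.2 -1.6 0 12; 1 -10.8 -2.4 0 18; 1 -14.4 -3.2 0 24; 1 -18 -4 0 30; 1 -21.6 -4.8 0 36; 1 -25.2 -5.6 0 42; 1 -28.8 -6.4 0 48"
  grip_force: 10

```text
time: 0.77
eef_pos: [0.4403, 0.3539, 0.2183]
tcp_rot: [-1.772, -2.594, 0.001]
wrist_force: [0.5, 0.5, 0.1]
opening: 0.473
finger_force: 0.0
```

```bash
python3 go.py .13 -.037 .15
```

```text
t 0.7667 case 0.208177206674438 0.24959764777033305 0.21830093798704087 F n,d,z [ 0.61 -0.35  0.07] q [0.48 0.29 1.5  0.   1.36 0.11]
yaw err deg (roll to add) 39.13712459389009
tool cm [-24.15  17.3    6.82]
```

Call:
move_arm:
  commands: "1 -3.2 2.3 0 6; 1 -6.4 4.6 0 12; 1 -9.6 6.9 1 18; 1 -12.8 9.2 2 24; 1 -16 11.5 3 30; 1 -19 13.7 4 36; 1 -21.5 15.5 5.5 39; 1 -24 17.3 6.8 39"

```text
time: 1.43
eef_pos: [0.6897, 0.1943, 0.1491]
tcp_rot: [-2.535, -1.855, 0.002]
wrist_force: [0.6, 0.7, -0.4]
opening: 0.007
finger_force: 0.0
```

```bash
cat > pic.py <<'E'
import sys
from h import *
from station import bot, imaging
for nme in sys.argv[2:]:
    dd=imaging.get_image(nme); cv2.imwrite(f'pics/{nme}{sys.argv[1]}.png',dd['img']); np.savez(f'{nme}{sys.argv[1]}.npz',**dd)
E
python3 pic.py 2 wrist scene; python3 go.py .085 -.037 .024
```

```text
t 1.5333 case 0.13012680589083447 -0.037902987808128626 0.1456357354069105 F n,d,z [-0.42 -0.27 -0.46] q [ 0.12  0.61  1.17 -0.    1.37  0.42]
yaw err deg (roll to add) 0.1814654689761312
tool cm [-4.47 -0.05 12.18]
```

View pics/wrist2.png

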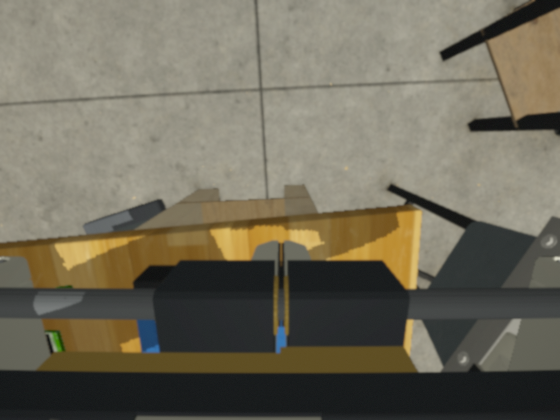

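Call:
move_arm:
  commands: "1 -0.5 0 3 0; 1 -1 0 6 0; 1 -1.5 0 8.5 0; 1 -2 0 10.5 0; 1 -2.5 0 11.5 0; 1 -3 0 12.1 0; 1 -3.5 0 12.1 0; 1 -3.5 0 12.1 0"

```text
time: 2.2
eef_pos: [0.6783, 0.1617, 0.0307]
tcp_rot: [2.531, 1.859, 0.001]
wrist_force: [-0.4, -0.4, 0.3]
opening: 0.007
finger_force: 0.0
```

```bash
python3 pic.py 3 top; python3 go.py .064 -.037 .024; python3 -c "
from h import *
a=cv2.imread('pics/top3.png')[100:250,130:290]; cv2.imwrite('pics/top3c.png',cv2.resize(a,None,fx=4,fy=4,interpolation=cv2.INTER_CUBIC))"
```

```text
t 2.25 case 0.09876566826624428 -0.036254115601073 0.03140538603709493 F n,d,z [-0.06  0.33  0.17] q [0.08 0.67 1.36 0.   1.11 0.38]
yaw err deg (roll to add) 0.4107484150418359
tool cm [-3.48  0.05  0.74]
```

View pics/top3c.png

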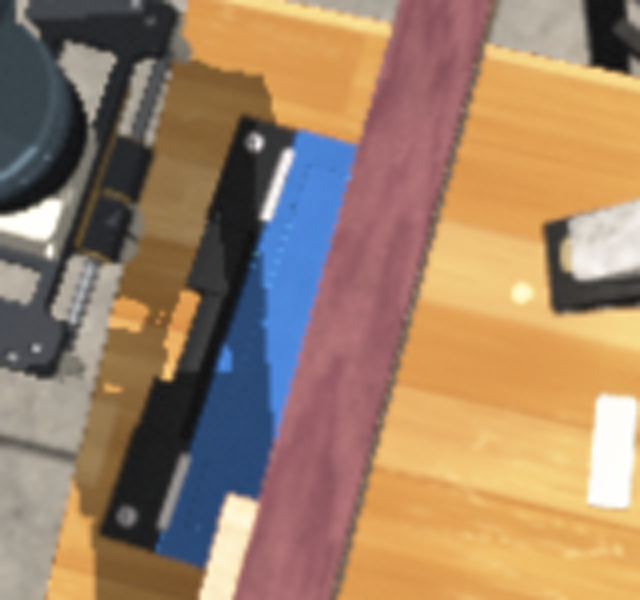

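Call:
move_arm:
  commands: "1 -0.5 0 0.4 0; 1 -1 0 0.7 0; 1 -1.5 0 0.7 0; 1 -2 0 0.7 0; 1 -2.2 0 0.7 0; 1 -2.4 0 0.7 0; 1 -2.5 0 0.7 0; 1 -2.5 0 0.7 0"

```text
time: 2.92
eef_pos: [0.6706, 0.1383, 0.0228]
tcp_rot: [2.532, 1.86, 0.0]
wrist_force: [-0.2, 0.2, 0.5]
opening: 0.006
finger_force: 0.0
```

```bash
python3 go.py .064 -.037 .024
```

```text
t 2.9167 case 0.07348455146740313 -0.03566133472035984 0.022809604428408802 F n,d,z [0.09 0.27 0.52] q [ 0.04  0.66  1.4  -0.    1.08  0.34]
yaw err deg (roll to add) 0.42038225347386293
tool cm [-0.95  0.13 -0.12]
```

Call:
move_arm:
  commands: "1 -0.1 0 0 0; 1 -0.2 0 0 0; 1 -0.3 0 0 0; 1 -0.4 0 0 0; 1 -0.5 0 0 0; 1 -0.6 0 0 0; 1 -0.6 0 0 0"

```text
time: 3.5
eef_pos: [0.6687, 0.1327, 0.0226]
tcp_rot: [-2.532, -1.86, 0.0]
wrist_force: [0.2, -0.7, -0.5]
opening: -0.001
finger_force: 0.0
```

Call:
move_arm:
  commands: "1 -0.1 0 0 0; 1 -0.2 0 0 0; 1 -0.3 0 0 0; 1 -0.3 0 0 0"

```text
time: 3.83
eef_pos: [0.6678, 0.1298, 0.0226]
tcp_rot: [-2.532, -1.86, 0.0]
wrist_force: [0.0, -0.1, -0.4]
opening: 0.0
finger_force: 0.0
```

Call:
move_arm:
  commands: "1 -0.1 0 0 0; 1 -0.1 0 0 0; 1 -0.1 0 0 0"

```text
time: 4.08
eef_pos: [0.6678, 0.1297, 0.0227]
tcp_rot: [-2.531, -1.86, -0.002]
wrist_force: [1.4, 4.3, -1.2]
opening: 0.008
finger_force: 1.9
```

Call:
move_arm:
  commands: "1 0 -0.2 0 0; 1 0 -0.4 0 0; 1 0 -0.6 0 0; 1 0 -0.8 0 0; 1 0 -0.8 0 0"

```text
time: 4.5
eef_pos: [0.661, 0.1319, 0.0234]
tcp_rot: [2.53, 1.86, 0.004]
wrist_force: [4.7, 4.6, -0.1]
opening: 0.004
finger_force: 2.2
```

```bash
python3 go.py
```

```text
t 4.5 case 0.0643430645722252 -0.028430401741663454 0.0233807872222747 F n,d,z [ 5.84 -3.07 -0.1 ] q [0.03 0.64 1.43 0.   1.06 0.33]
yaw err deg (roll to add) 0.4532744625827925
```

Call:
move_arm:
  commands: "1 0 -0.2 0 0; 1 0 -0.4 0 0; 1 0 -0.6 0 0; 1 0 -0.8 0 0; 1 0 -1 0 0; 1 0 -1.2 0 0; 1 0 -1.2 0 0"

```text
time: 5.08
eef_pos: [0.6496, 0.1354, 0.0235]
tcp_rot: [2.53, 1.86, 0.004]
wrist_force: [2.8, 3.7, 0.6]
opening: 0.004
finger_force: 2.3
```

Call:
move_arm:
  commands: "1 0 -0.2 0 0; 1 0 -0.4 0 0; 1 0 -0.6 0 0; 1 0 -0.8 0 0; 1 0 -0.8 0 0"

```text
time: 5.5
eef_pos: [0.6419, 0.1377, 0.0234]
tcp_rot: [2.53, 1.86, 0.004]
wrist_force: [3.4, 3.9, 1.9]
opening: 0.003
finger_force: 2.3
```

```bash
python3 go.py
```

```text
t 5.5 case 0.06413459392643815 -0.008520218631754305 0.023400667501941294 F n,d,z [ 4.79 -2.    1.89] q [0.04 0.62 1.48 0.   1.04 0.34]
yaw err deg (roll to add) 0.4565348860643275
```

Still on the rail; the notch should open up within the next centimetre.

Call:
move_arm:
  commands: "1 0 -0.2 0 0; 1 0 -0.4 0 0; 1 0 -0.6 0 0; 1 0 -0.8 0 0; 1 0 -0.8 0 0"

```text
time: 5.92
eef_pos: [0.6318, 0.1395, 0.0222]
tcp_rot: [-2.531, -1.86, 0.004]
wrist_force: [0.1, 0.2, -0.6]
opening: 0.005
finger_force: 0.0
```

```bash
python3 go.py
```

```text
t 5.9167 case 0.06267993453542668 0.0016520341016431385 0.02222530964704219 F n,d,z [ 0.19 -0.02 -0.62] q [ 0.05  0.61  1.51 -0.    1.03  0.35]
yaw err deg (roll to add) 0.4500647057497009
```

Call:
move_arm:
  commands: "1 0 -0.2 0 0; 1 0 -0.4 0 0; 1 -0.15 -0.4 0 0; 1 -0.3 -0.4 0 0; 1 -0.45 -0.4 0 0; 1 -0.6 -0.4 0 0; 1 -0.6 -0.4 0 0"

```text
time: 6.5
eef_pos: [0.6276, 0.1349, 0.0227]
tcp_rot: [2.532, 1.86, -0.0]
wrist_force: [-0.1, 0.6, 0.4]
opening: 0.007
finger_force: 0.0
```

```bash
python3 go.py
```

```text
t 6.5 case 0.05698734802400728 0.004253951692561261 0.022657770005207602 F n,d,z [0.49 0.3  0.44] q [ 0.04  0.6   1.52 -0.    1.02  0.34]
yaw err deg (roll to add) 0.42138624375173067
```

In the notch freely, no side contact. Pressing the key now.

Call:
move_arm:
  commands: "1 -0.1 0 0 0; 1 -0.2 0 0 0; 1 -0.3 0 0 0; 1 -0.4 0 0 0; 1 -0.5 0 0 0; 1 -0.6 0 0 0; 1 -0.6 0 0 0"

```text
time: 7.08
eef_pos: [0.6263, 0.131, 0.0228]
tcp_rot: [-2.531, -1.859, -0.004]
wrist_force: [2.3, 5.2, -0.1]
opening: 0.004
finger_force: 2.9
```

Call:
move_arm:
  commands: "1 -0.1 0 0 0; 1 -0.2 0 0 0; 1 -0.3 0 0 0; 1 -0.4 0 0 0; 1 -0.4 0 0 0"

```text
time: 7.5
eef_pos: [0.6251, 0.1273, 0.0228]
tcp_rot: [-2.531, -1.859, -0.004]
wrist_force: [2.0, 6.2, -0.6]
opening: 0.006
finger_force: 3.0
```

```bash
python3 go.py
```

```text
t 7.5 case 0.049012912719820396 0.004310285215042798 0.022788639721955405 F n,d,z [ 6.54  0.04 -0.65] q [0.02 0.59 1.54 0.   1.01 0.33]
yaw err deg (roll to add) 0.42632400346813615
```

Call:
move_arm:
  commands: "1 -0.1 0 0 0; 1 -0.2 0 0 0; 1 -0.3 0 0 0; 1 -0.3 0 0 0"

```text
time: 7.83
eef_pos: [0.6242, 0.1247, 0.0228]
tcp_rot: [-2.531, -1.859, -0.004]
wrist_force: [2.0, 7.0, -1.4]
opening: 0.004
finger_force: 3.6
```

Call:
move_arm:
  commands: "1 -0.1 0 0 0; 1 -0.2 0 0 0; 1 -0.2 0 0 0; 1 -0.2 0 0 0"

```text
time: 8.17
eef_pos: [0.6242, 0.1246, 0.0229]
tcp_rot: [-2.53, -1.858, -0.008]
wrist_force: [3.8, 12.6, -2.9]
opening: 0.007
finger_force: 6.5
```

```bash
python3 go.py
```

```text
t 8.1667 case 0.046158743443019595 0.004347981432742872 0.022906164615734585 F n,d,z [13.12  0.2  -2.93] q [0.02 0.59 1.54 0.01 1.01 0.32]
yaw err deg (roll to add) 0.40743924355929095
```

Call:
move_arm:
  commands: "1 -0.1 0 0 0; 1 -0.2 0 0 0; 1 -0.2 0 0 0; 1 -0.2 0 0 0"

```text
time: 8.5
eef_pos: [0.6242, 0.1245, 0.023]
tcp_rot: [-2.529, -1.857, -0.013]
wrist_force: [5.3, 18.2, -2.8]
opening: 0.006
finger_force: 9.6
```

```bash
python3 go.py .12 .004 .024
```

```text
t 8.5 case 0.04604215853794811 0.004334315850416442 0.023002755460193355 F n,d,z [18.95  0.48 -2.84] q [0.02 0.59 1.54 0.01 1.01 0.32]
yaw err deg (roll to add) 0.3941183607563104
tool cm [ 7.4   0.08 -0.04]
```

Hard stop reached. Withdraw straight out, then up.

Call:
move_arm:
  commands: "1 0.3 0 0 0; 1 0.8 0 0 0; 1 1.5 0 0 0; 1 2.5 0 0 0; 1 3.5 0 0 0; 1 5 0 0 0; 1 7 0 0 0; 1 8 0 0 0"

```text
time: 9.17
eef_pos: [0.6472, 0.198, 0.0228]
tcp_rot: [-2.531, -1.861, -0.002]
wrist_force: [0.3, -1.0, -0.4]
opening: 0.005
finger_force: 0.0
```

Call:
move_arm:
  commands: "1 1 0 -1 0; 1 2 0 -3 0; 1 3 0 -6 0; 1 4 0 -9 0; 1 5 0 -11 0; 1 6 0 -12 0; 1 6 0 -12 0; 1 6 0 -12 0"

```text
time: 9.83
eef_pos: [0.6644, 0.2535, 0.1428]
tcp_rot: [2.53, 1.862, 0.001]
wrist_force: [0.5, -0.5, -0.3]
opening: 0.006
finger_force: 0.0
```

```bash
python3 pic.py 4 scene top; python3 go.py; python3 -c "
from h import *
a=np.hstack([cv2.imread('pics/scene4.png')[130:270,120:320],cv2.imread('pics/top4.png')[110:250,130:330]]); cv2.imwrite('pics/c4.png',cv2.resize(a,None,fx=2,fy=2,interpolation=cv2.INTER_CUBIC))
s=dict(np.load('scene4.npz'))
v,u=np.mgrid[150:230,170:320];uv=np.c_[u.ravel(),v.ravel()];W=atdepth(s,uv)
O=np.array([.6142,.0793,0]); n=np.array([.3061,.952,0]); d=np.array([-.952,.3061,0]);L=np.c_[(W-O)@n,(W-O)@d,W[:,2]]
k=L[(abs(L[:,1])<.1)&(L[:,2]<.12)]
for x in (-.05,-.04,-.02,0,.02): q=k[abs(k[:,0]-x)<.006]; print(x,len(q),q[:,2].max() if len(q) else '', np.median(q[:,2]) if len(q) else '')
"
```

```text
t 9.9333 case 0.1796756944559171 0.006181717691138622 0.14089094220429899 F n,d,z [-0.32 -0.7   0.01] q [ 0.21  0.6   1.2  -0.    1.34  0.51]
yaw err deg (roll to add) 0.44934541572233605
-0.05 1158 0.08009237649246204 0.02036011587190023
-0.04 243 0.08007002250673378 0.07396169333183844
-0.02 54 0.033451085736672104 0.017233999784458776
0 219 0.0347275327957377 0.017390660109759426
0.02 668 0.045238734249109736 0.029043374263918897
```

View pics/c4.png

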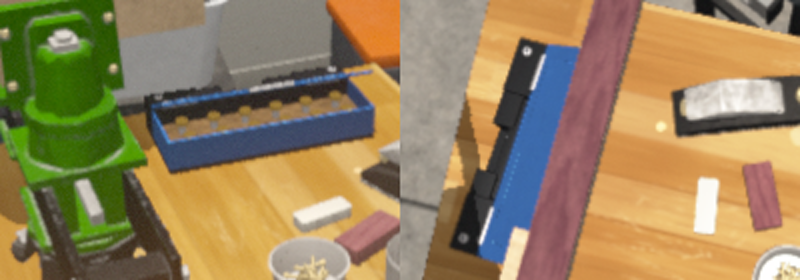

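The left half of the picture shows the lid up over the rows of bits at about (270,110). Its free edge measures 80 mm high, so it is fully open. In the right half, the hand is clear and the loose things have not moved.

```bash
python3 -c "
from station import bot
print(bot.close_job())"
```

```text
the job is handed in; nothing more can be done
None
```

The case is open: I felt lightly along the black edge to the notch and pressed the key to its stop at about 19 N. The lid's free edge now stands 80 mm up, the hand is clear, the loose things were not touched, and the job was handed in at about 10 s.

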